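# Refill the spring tin dispenser and cam it tight

## Robot

A 6-joint arm with a two-finger parallel gripper is mounted at the origin on a cart in front of the work surface, level with it; the furniture and walls round the work are solid. World frame = base frame: x ahead of the robot, y to its left, z up, the work surface at z = 0. Lengths are in m, angles in rad, forces in N, time in s.
With the tool pointing down it reaches from about 0.3 to 0.775 m from the base axis. Payload 14.6 kg.
Tool frame: the origin (TCP) lies at the very end of the fingers, on their centre line; the grasp point (between the pads) lies 19 mm behind it; z points along the fingers, x is the direction in which the jaws open and shut, and the axes are right-handed (so a half turn about z gives the same grasp; the last joint's range is limited). The gripper opens to 94 mm and grips with 3 to 60 N. Pads are 16 mm wide; open, the fingers measure 119 mm over their backs; the gripper's body (75 mm by 177 mm) begins 78 mm behind the grasp point.
Start: joints at [-1.233, 0.3, 1.521, -0, 1.321, -0.067], TCP at [0.217, -0.506, 0.205] pointing down, gripper open.
Joint ranges: [-3.03, 3.03], [-0.79, 2.21], [0.23, 2.52], [-1.04, 4.18], [0, 3.07], [-2.55, 2.55]. Speed limits (rad/s): [2.22, 2.22, 2.57, 3.14, 3.14, 3.14].

## Interface

Orientations are given as [roll, pitch, yaw] about the fixed x, y, z axes, in that order (R = Rz(yaw) Ry(pitch) Rx(roll)).
In Python, from station import ctrl gives the robot as it stands.
- The arm moves only by the shell command python3 -m inch 'ROWS' [FORCE]. ROWS is JSON, one flat list of numbers, 7 for each row, row after row: the shift along the tool's x, y, z in cm, then the turn, a rotation vector about the tool's x, y, z in rad, then the opening, from 0 (shut) to 1 (fully open). In form: [tx, ty, tz, wx, wy, wz, claw, tx, ty, tz, wx, wy, wz, claw, ...]. A call has 1 to 20 rows; each row shifts and turns the commanded pose from where the row before left it, along the tool's axes as they then stand; what a row does not reach is not made up. A row lasts 1/8 s, in which the tool goes at most 62.5 mm and 10.7 degrees, less where a joint would pass 70% of its speed; a pose out of reach is approached as far as the arm can. A call is refused whole if a number of a shift passes 6.25 or a number of a turn 0.188, either way. A call with a gripper value outside its range is refused whole. The fingers move at their own pace and stop on an object; FORCE is the grip in N (left out, the last holds). Time passes only in rows, so rows that do not move let the fingers close. It gives the time, the measured TCP pose, the force and the opening at its end, in the units of the state.
- ctrl.get_obs(): the state, without advancing time (a new reading comes with each control period).
- ctrl.camera(name): name is "side" or "top" or "wrist"; returns (picture, depth): 420x560x3 uint8, red, green, blue; 420x560 float32, m along the optical axis (not along the pixel's ray), 0 where there is no reading.
- ctrl.camera_params(name): a dict with "vertical_fov" (degrees; the focal length in pixels is half the picture's height over the tangent of half this angle, whatever the lens; pixels are square), "cx", "cy" (the principal point, pixels), "camera_from_world" (4x4, takes a point from world to camera coordinates); the wrist camera has in their place "mount" (4x4, takes a point from camera to tool coordinates, whose origin is the TCP and whose axes are the tool frame's). Camera axes: x right, y down, z forward; pixel columns grow to the right and rows downward; lengths in m; the calibration is good to about 2 mm. A picture is of the moment at which its call begins: read the wrist's pose just before it. camera_params takes no time and is no camera call.
- ctrl.hand_in(): hands the job in, once; it reports no verdict.
Trained networks look in the newest picture that a camera, given by its name, has taken for a name from the list of things; names that differ only in an ending like _2 or _b are one class to them, and where a whole thing is asked for, a point or a joint stands for the part that bears it (a point fixed in the world has none). Each returns a list of dicts, best first, with "score" (0 to 1); they miss things now and then, are a little off and sometimes report something else, mostly with a low value. They report only what shows in the picture. A call takes as long as a camera call. They do not tell look-alikes from the thing itself.
- ctrl.spot_in(camera, label): "bbox" ([centre column, centre row, width, height] in pixels, round what is visible of it).
- ctrl.place_of(camera, label): "centre" ([column, row] in pixels: a listed point, or the origin of a listed thing).
The state is a dict: "time_s": time; "qpos": joint angles; "joint_vel": joint speeds; "tau": joint torques, N m; "ee_pos": TCP position; "eef_rot": TCP orientation; "force": force on the tool from outside, world axes, zero at the start; "moment": the same for the moment, N m; "grip_width": finger opening in m.
Only numpy, scipy, OpenCV 4.12 (cv2) and the standard library are available. Lean on these libraries where they do the work, as an engineer would, in place of code of your own. Each camera call takes 0.05 s, during which the arm holds its last target. There are 200 camera calls.

## Task

Refill the spring-loaded tin dispenser with every tin lying on the worktop: turn the cam lever back, pull the tray fully out from under the hood, and press the tins flat one on top of the other onto the sprung platform until each is held below the four catches. Then slide the tray back under the hood, turn the cam lever its full quarter turn so that the tray is drawn tight against the gasket, and leave the salt shaker and egg cup alone.

Things in the scene. Friction and masses are not known exactly. Their poses are not given: they have to be found in the camera images.
- tin_1: round lidded tin, black lid (upper 10 mm) on a bare metal body, diameter 68, height 22 mm, about 80 g; origin at the centre of its underside, z up through the lid. Two to four such tins (tin_1 to tin_4, all alike, any order) lie lid up right of the dispenser; absent ones read None from the start. Pinch across the diameter, by the lid
- tin_2: a tin just like tin_1
- tin_3: a tin just like tin_1
- tin_4: a tin just like tin_1
- dock: fixed white dispenser base, 300 x 116 mm, 8 mm thick; origin on the worktop under the tray's centre when home. x points away from the robot, into the hood: the way home of the tray; y left, to the cam. Hood roof over x -53 to 77, y -62 to 62 mm, underside 155, top 160 mm above the worktop: a tin left on top of the catches does not pass under it
- tray (a joint): slide of the tray along the dock's -x: 0 home and tight against the gasket, 0.12 m fully out (stop). Friction about 2 N. At 0.006 it meets the rubber gasket, which pushes back 2 N a mm (12 N at 0), so that only the cam keeps it tight (0 to 0.002)
- mouth (a point): point on the tray's vertical centre line level with the catches' undersides, 127 mm above the worktop; moves with the tray, axes as the dock's. Tins go in here from above. Press each with closed fingertips at its centre until its top is 2 to 5 mm below this point (takes 5 to 20 N); the pile then springs up against the catches: top tin's underside 22 mm below this point
- fin_top (a point): middle of the top edge of the tray's handle, a dark upright fin 12 mm thick (dock y), 45 mm long (dock x), its top 110 mm above the worktop; 92.5 mm in front of the tray's centre line; pinch it across its thickness from above and pull or push along the dock's x
- cam (a joint): angle of the cam: 0 open, lever along the dock's -x (to the robot); 1.57 rad shut (stop), lever along the dock's +y (left); shutting is clockwise seen from above. The tray passes the cam only below 0.5 rad; from about 1.15 rad on it pushes the tray against the gasket, and stays where it is left. Takes up to about 0.4 N m
- peg_top (a point): centre of the top of the upright round wooden peg at the end of the cam lever; peg diameter 15 mm, top 124 mm above the worktop, rising 42 mm above the lever, 55 mm from the cam's vertical axis
- cam_axis (a point): fixed point on the cam's vertical axis, at the height of the peg's top
- salt: bystander: glass salt shaker with metal cap, 74 mm high, diameter 42 mm; origin at the centre of its underside
- eggcup: bystander: cream egg cup, 60 mm high, diameter 49 mm; origin at the centre of its underside
- platform (a joint): how far the sprung platform (steel disc, radius 29 mm, on which the tins pile up) has sunk: 0 empty, its top 1 mm below the mouth point; at most 0.096 m; spring 2 N + 80 N/m upward. With the tins held below the catches it reads about 0.021 m + 0.022 m for each further tin
- catch_left (a point): inner lower edge of the left one of four sprung brass catches (front, back, left, right of the tray, 30 mm from the centre line); flat underneath, steep lead-in 17 mm high above. They yield outward as a tin is pushed down past them and snap back over its edge. A tin set down loosely rests on their slopes, its underside about 10 mm above this point
- rod_top (a point): top of one of the four steel guide rods (radius 4 mm) at the tray's corners; they guide a tin with 2 mm clearance all round and flare outward by 6 mm between 3 and 16 mm above the mouth point; their tops are 20 mm above it
- green_box: fixed green box, 160 mm high, behind the tins; origin under its centre; its near face is 0.62 m or more ahead of the robot: keep the gripper's body clear of it when picking tins, and of the washboard that leans to its right, behind the salt shaker
Things that resemble listed ones, but are neither listed nor needed, are in the scene too. Leave any green look-alike of the tin_2 alone.

How it is judged:
By the outcome, as a careful person would: the job done as asked, in the order asked, and still so for the second after the job is handed in, with the robot touching nothing.
Of tin_1, tin_2, tin_3, tin_4 only 2 to 4 are there at a start; the rules pass over those that are not, and their reading is None.
At some moment in a run one of tin_1, tin_2, tin_3, tin_4 may be knocked a few centimetres aside while the robot is not near it.
Once in a run the grip may slacken for a moment while it holds something.
It also fails if it takes over 210 s, if anything falls off the work surface, if the arm or the gripper's body presses on something with over 40 N, if the wrist force passes 120 N, or if a joint passes its speed limit or range.

## Working session

There is one attempt and no reset: what is moved stays moved. The work goes in short steps, Python scripts to look and compute and a shell command to move; the robot and the scene stay as the last step left them, time stands still between calls to the robot, and variables do not carry over. Pictures are saved under pics/ and viewed, about 12 in all and at most 16, crops included, and the job is handed in when it is done.

```bash
ls; mkdir -p pics; cat > h.py <<'E'
import numpy as np, cv2, json
from station import ctrl
from scipy.spatial.transform import Rotation as R
def tool():
    o=ctrl.get_obs(); T=np.eye(4); T[:3,:3]=R.from_euler('xyz',o['eef_rot']).as_matrix(); T[:3,3]=o['ee_pos']; return T
def snap(n,save=None):
    T=tool(); im,d=ctrl.camera(n); p=ctrl.camera_params(n)
    W=T@np.array(p['mount']) if n=='wrist' else np.linalg.inv(np.array(p['camera_from_world']))
    f=im.shape[0]/2/np.tan(np.radians(p['vertical_fov'])/2)
    if save: cv2.imwrite('pics/'+save,im[:,:,::-1])
    return dict(im=im,d=d,W=W,f=f,cx=p['cx'],cy=p['cy'],n=n)
def ray(c,uv):
    v=np.array([(uv[0]-c['cx'])/c['f'],(uv[1]-c['cy'])/c['f'],1]); return c['W'][:3,3],c['W'][:3,:3]@v
def at_z(c,uv,z):
    o,v=ray(c,uv); return o+v*(z-o[2])/v[2]
def at_d(c,uv):
    u,w=int(round(uv[0])),int(round(uv[1])); o,v=ray(c,uv); p=c['d'][max(w-2,0):w+3,max(u-2,0):u+3]; p=p[p>0]
    return o+v*np.median(p) if len(p) else None
def tri(c1,a,c2,b):
    A=[];B=[]
    for c,u in((c1,a),(c2,b)):
        o,v=ray(c,u); v=v/np.linalg.norm(v); P=np.eye(3)-np.outer(v,v); A.append(P);B.append(P@o)
    return np.linalg.solve(sum(A),sum(B))
def proj(c,p):
    q=np.linalg.inv(c['W'])@np.append(p,1); return q[:2]/q[2]*c['f']+[c['cx'],c['cy']]
def cloud(c):
    v,u=np.mgrid[:c['d'].shape[0],:c['d'].shape[1]]
    P=np.stack([(u-c['cx'])/c['f']*c['d'],(v-c['cy'])/c['f']*c['d'],c['d']],-1)
    return P@c['W'][:3,:3].T+c['W'][:3,3]
E
python3 - <<'E'
from h import *
np.set_printoptions(precision=4,suppress=True)
cs={n:snap(n) for n in('side','top')}
cv2.imwrite('pics/a.png',cs['top']['im'][:,:,::-1]);cv2.imwrite('pics/b.png',cs['side']['im'][:,:,::-1])
for n in cs: print(n,cs[n]['W'][:3,3],cs[n]['f'])
for l in['tin_1','dock','mouth','fin_top','peg_top','cam_axis','salt','eggcup','catch_left','rod_top','green_box']:
    for n,c in cs.items():
        for r in ctrl.place_of(n,l)[:6]: print(l,n,round(r['score'],2),np.round(r['centre'],1),at_d(c,r['centre']))
E
```

```text
pics
side [0.9074 0.6481 1.3103] 499.18542918024326
top [ 0.4177 -0.1279  1.3105] 490.97882926930043
tin_1 side 0.83 [310.8 164.4] [ 0.4507 -0.3038  0.0207]
tin_1 side 0.7 [311.  214.5] [ 0.5233 -0.1181  0.0207]
tin_1 side 0.63 [338.6 244.9] [0.4859 0.0108 0.0223]
tin_1 side 0.54 [299.8 189.5] [ 0.5226 -0.2178  0.0228]
tin_1 top 0.98 [324.6 245.2] [ 0.5039 -0.2347  0.0233]
tin_1 top 0.96 [283.5 238.5] [ 0.5196 -0.1268  0.0214]
tin_1 top 0.94 [234.2 259.8] [0.4614 0.001  0.0225]
tin_1 top 0.74 [360.9 270.9] [ 0.4389 -0.3295  0.0225]
dock side 0.96 [289.9 315.4] [0.7204 0.2194 0.1551]
dock top 0.67 [180.3 171.7] [0.6642 0.1231 0.16  ]
dock top 0.22 [407.  272.3] [ 0.4374 -0.4464  0.0333]
fin_top side 0.79 [323.5 288.8] [0.5812 0.1255 0.017 ]
fin_top side 0.72 [314.2 162.9] [ 0.4383 -0.3046  0.0226]
fin_top top 0.93 [166.3 200.3] [0.6021 0.1655 0.1091]
peg_top side 0.63 [328.1 339.1] [0.6482 0.2959 0.1228]
peg_top top 0.72 [112.2 181. ] [0.6456 0.298  0.1237]
cam_axis side 0.74 [321.9 319.5] [0.6348 0.2311 0.0839]
cam_axis top 0.65 [134.1 182.5] [0.6648 0.2799 0.0081]
salt side 0.69 [311.9 165.1] [ 0.4483 -0.2998  0.0207]
salt side 0.43 [263.2 135.5] [ 0.5726 -0.434   0.0703]
salt top 0.6 [421.2 230.1] [ 0.545  -0.479   0.0554]
eggcup side 0.71 [295.9 136.1] [ 0.451  -0.443   0.0145]
eggcup top 0.57 [407.8 268.8] [ 0.4465 -0.4494  0.03  ]
catch_left side 0.72 [291.8 303. ] [0.7057 0.1927 0.1605]
catch_left top 0.55 [404.5 271.4] [ 0.4395 -0.4391  0.037 ]
catch_left top 0.21 [324.2 247.4] [ 0.4981 -0.2337  0.0229]
rod_top side 0.71 [279.2 306.5] [0.7379 0.1904 0.1591]
green_box side 0.34 [324.5 292. ] [0.6056 0.1722 0.1097]
green_box top 0.4 [361.  273.8] [ 0.4314 -0.3298  0.0219]
```

View pics/a.png

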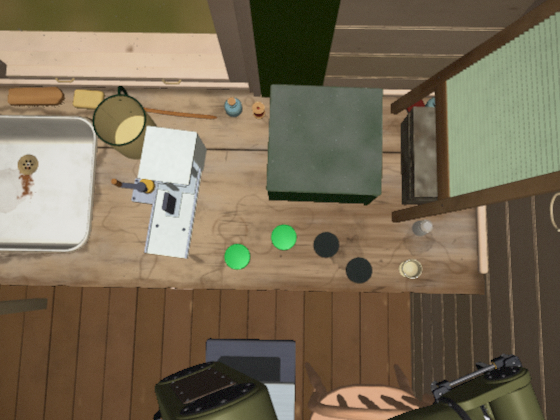

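View pics/b.png

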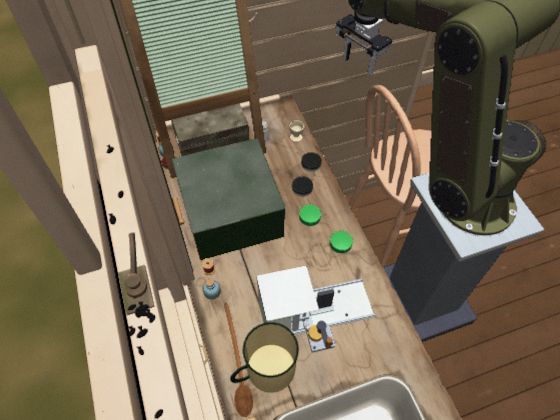

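Top picture: black-lidded tins are at (326,245) and (359,270). The green-lidded ones at (284,237) and (237,257) are the look-alikes, to be left alone. The dispenser is at (175,190) with its lever pointing left, so it is shut. I'll confirm with one enlarged crop and fit the geometry from depth.

```bash
python3 - <<'E'
from h import *
np.set_printoptions(precision=4,suppress=True)
c=snap('top'); s=snap('side'); 
a=cv2.resize(c['im'][120:270,90:240],(400,400),interpolation=2); b=cv2.resize(c['im'][205:305,300:440],(400,286),interpolation=2)
b=np.vstack([b,np.zeros((114,400,3),np.uint8)])
cv2.imwrite('pics/c.png',np.hstack([a,b])[:,:,::-1])
for k in(c,s):
    P=cloud(k)
    m=(abs(P[...,2]-.16)<.004)&(P[...,1]>.05)&(P[...,1]<.35)&(P[...,0]>.5)&(k['d']>0)
    n,l,st,ce=cv2.connectedComponentsWithStats(m.astype(np.uint8)); i=1+np.argmax(st[1:,4]); q=P[l==i]
    r=cv2.minAreaRect(q[:,:2].astype(np.float32)*1000); print(k['n'],'roof',r,q[:,2].mean(),len(q))
    # fin z~.11
    m=(abs(P[...,2]-.11)<.004)&(P[...,1]>.1)&(P[...,1]<.24)&(P[...,0]>.5)&(P[...,0]<.66)
    q=P[m]; print('fin',len(q), q.mean(0) if len(q) else 0, cv2.minAreaRect(q[:,:2].astype(np.float32)*1000) if len(q)>3 else 0)
    m=(abs(P[...,2]-.124)<.004)&(P[...,1]>.25)&(P[...,1]<.34)&(P[...,0]>.6)&(P[...,0]<.70)
    q=P[m]; print('peg',len(q), q.mean(0) if len(q) else 0)
    for g in((.5,-.235),(.437,-.33)):
        m=(abs(P[...,2]-.022)<.006)&(np.hypot(P[...,0]-g[0],P[...,1]-g[1])<.05)&(k['im'].max(-1)<60)
        q=P[m]; print('tin',len(q),cv2.minEnclosingCircle(q[:,:2].astype(np.float32)*1000),q.mean(0))
    # base front part
    m=(abs(P[...,2]-.008)<.004)&(P[...,1]>.1)&(P[...,1]<.28)&(P[...,0]>.42)&(P[...,0]<.7)&(k['im'].min(-1)>150)
    q=P[m]; print('base',len(q),cv2.minAreaRect(q[:,:2].astype(np.float32)*1000))
E
```

```text
top roof ((705.7177734375, 156.55001831054688), (125.0024642944336, 131.12216186523438), 83.30595397949219) 0.15980945709278588 2523
fin 78 [0.6032 0.1673 0.1092] ((613.0814819335938, 167.477783203125), (16.768535614013672, 67.74372100830078), 79.12994384765625)
peg 29 [0.6444 0.2937 0.1235]
tin 472 ((507.10028076171875, -237.75228881835938), 33.085758209228516) [ 0.5062 -0.238   0.0218]
tin 490 ((440.9546203613281, -323.8013000488281), 32.785888671875) [ 0.4411 -0.3236  0.0222]
base 1786 ((584.0350952148438, 196.33407592773438), (166.9476776123047, 229.43821716308594), 86.64867401123047)
side roof ((707.6275024414062, 159.79188537597656), (126.87064361572266, 131.18272399902344), 83.40193176269531) 0.16016398849149419 2214
fin 70 [0.6041 0.1725 0.1102] ((603.0025024414062, 172.16998291015625), (14.024127006530762, 43.11341094970703), 82.87407684326172)
peg 26 [0.6479 0.2967 0.1242]
tin 266 ((507.326904296875, -232.98399353027344), 34.48261260986328) [ 0.5089 -0.2324  0.0222]
tin 230 ((444.9012756347656, -319.8175354003906), 34.0098876953125) [ 0.4445 -0.3182  0.0222]
base 1216 ((584.4243774414062, 198.129638671875), (179.3610382080078, 221.33010864257812), 82.1242904663086)
```

View pics/c.png

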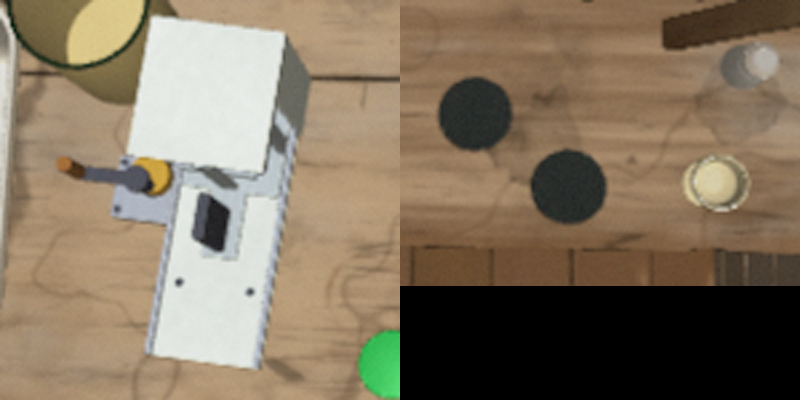

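The crop shows two plain black-lidded tins, crop (475,113) and (568,186), and they match the description. No other tins are there, so tin count is 2. The lever points left (shut), and the fin is in front of the hood. Dock yaw comes to about -6.8°. Next I'll write a helper for the moves and start with the peg.

```bash
cat >> h.py <<'E'
YAW=np.radians(-6.8); DX=np.array([np.cos(YAW),np.sin(YAW),0]); DY=np.array([-DX[1],DX[0],0]); O=np.array([.6948,.1594,0])
def dk(x,y,z): return O+DX*x+DY*y+[0,0,z]
def go(p,jaw=None):
    "total shift in tool cm (apply before turning) and turn (tool rotvec) so that jaw axis lies at angle jaw (mod pi)"
    T=tool(); o=ctrl.get_obs(); d=T[:3,:3].T@(np.array(p)-T[:3,3])*100
    x=T[:3,0]; y=np.arctan2(x[1],x[0]); 
    if jaw is None: jaw=y
    e=(jaw-y+np.pi/2)%np.pi-np.pi/2
    G=R.from_euler('z',y+e).as_matrix()@np.diag([1,-1,-1])
    w=R.from_matrix(T[:3,:3].T@G).as_rotvec()
    print('shift',np.round(d,2),'turn',np.round(w,3),'alt',round(w[2]-np.sign(w[2])*np.pi,3),'q',np.round(o['qpos'],2),'tcp',np.round(o['ee_pos'],4),'jaw',round(y,3),'F',np.round(o['force'],1),'g',round(o['grip_width'],4),'t',round(o['time_s'],2))
E
python3 - <<'E'
from h import *
go(O+[-.05,.1356,.30],YAW); print(dk(-.064,.0736,0))
c=snap('top');P=cloud(c)
m=(P[...,0]>.6)&(P[...,1]>.2)&(P[...,2]>.05)&(P[...,0]<.95)&(P[...,1]<.5)&(c['d']>0)
q=P[m]; k=(q[:,1]>.22)&(q[:,0]>.7); q=q[k]; print(q.min(0),q.max(0))
E
```

```text
shift [-56.72 -70.89  -9.46] turn [ 0.    -0.    -1.047] alt 2.094 q [-1.23  0.3   1.52 -0.    1.32 -0.07] tcp [ 0.2166 -0.5056  0.2055] jaw -1.166 F [-0.  -0.2 -0.9] g 0.0936 t 1.3
[0.63996474 0.24006012 0.        ]
[0.72624649 0.22008327 0.05003983] [0.89813258 0.34335383 0.1658607 ]
```

```bash
python3 -m inch '[0,0,-4,0,0,0,0.5,0,0,-5,0,0,0,0.5,-3.15,-3.94,0,0,0,0,0.5,-3.15,-3.94,0,0,0,0,0.5,-3.15,-3.94,0,0,0,0,0.5,-3.15,-3.94,0,0,0,0,0.5,-3.15,-3.94,0,0,0,0,0.5,-3.15,-3.94,0,0,0,0,0.5,-3.15,-3.94,0,0,0,0,0.5,-3.15,-3.94,0,0,0,0,0.5,-3.15,-3.94,0,0,0,0,0.5,-3.15,-3.94,0,0,0,0,0.5,-3.15,-3.94,0,0,0,0,0.5,-3.15,-3.94,0,0,0,0,0.5,-3.15,-3.94,0,0,0,0,0.5,-3.15,-3.94,0,0,0,0,0.5,-3.15,-3.94,0,0,0,0,0.5,-3.15,-3.94,0,0,0,0,0.5]' && python3 -m inch '[-3.15,-3.94,0,0,0,0,0.5,-3.15,-3.94,0,0,0,0,0.5,0,0,0,0,0,-0.15,0.5,0,0,0,0,0,-0.15,0.5,0,0,0,0,0,-0.15,0.5,0,0,0,0,0,-0.15,0.5,0,0,0,0,0,-0.15,0.5,0,0,0,0,0,-0.15,0.5,0,0,0,0,0,-0.147,0.5,0,0,0,0,0,0,0.5]'; python3 - <<'E'
from h import *
go([.645,.295,.3],YAW)
c=snap('wrist','w1.png')
for l in('peg_top','fin_top'):
    for r in ctrl.place_of('wrist',l)[:3]: print(l,r['score'],np.round(r['centre'],1),at_d(c,r['centre']))
E
```

```text
time_s: 3.6
ee_pos: [0.5981, 0.2076, 0.2955]
eef_rot: [-3.141, -0.0, -1.166]
force: [-0.6, -0.7, 0.8]
grip_width: 0.0469
time_s: 4.85
ee_pos: [0.6452, 0.295, 0.2953]
eef_rot: [3.142, 0.0, -0.12]
force: [-1.0, 0.3, -0.1]
grip_width: 0.0471
shift [-0.02 -0.   -0.47] turn [ 0.     0.    -0.001] alt 3.14 q [0.38 0.66 0.8  0.   1.68 0.5 ] tcp [0.6452 0.295  0.2953] jaw -0.12 F [-1.   0.3 -0.1] g 0.0471 t 4.85
peg_top 0.57 [274.2 200. ] [0.64617362 0.29424157 0.1239574 ]
peg_top 0.35 [254.3 291. ] [0.60534224 0.17334711 0.11028993]
fin_top 0.63 [252.2 292.4] [0.60234703 0.17174114 0.11044147]
```

View pics/w1.png

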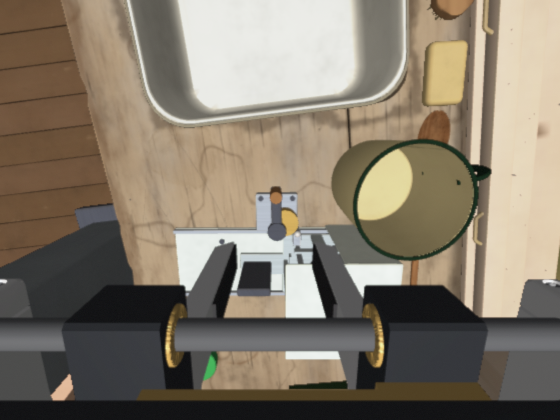

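Wrist view: the peg is at (275,195) left of the cam, and the fin at (253,280). Peg measured at (0.646, 0.295, 0.124), agreeing with the earlier value. Next I descend and grip.

```bash
python3 -m inch '[0.1,0,4,0,0,0,0.5,0,0,4,0,0,0,0.5,0,0,4,0,0,0,0.5,0,0,3.5,0,0,0,0.5,0,0,2.5,0,0,0,0.5,0,0,2.4,0,0,0,0.5,0,0,0,0,0,0,0,0,0,0,0,0,0,0,0,0,0,0,0,0,0,0,0,0,0,0,0,0,0,0,0,0,0,0,0]' 20; python3 - <<'E'
from h import *
go(dk(-.119,.0736,.09),YAW+np.pi/2)
E
```

```text
time_s: 6.38
ee_pos: [0.6466, 0.295, 0.0925]
eef_rot: [-3.141, -0.001, -0.119]
force: [0.0, 0.4, 6.5]
grip_width: 0.0145
shift [-5.5   5.54  0.24] turn [-0.002 -0.     1.57 ] alt -1.571 q [0.38 0.76 1.1  0.   1.28 0.5 ] tcp [0.6466 0.295  0.0925] jaw -0.119 F [0.  0.4 6.5] g 0.0145 t 6.38
```

```bash
python3 -m inch '[-0.86,0.068,0,0,0,-0.157,0,-0.86,0.068,0,0,0,-0.157,0,-0.86,0.068,0,0,0,-0.157,0,-0.86,0.068,0,0,0,-0.157,0,-0.86,0.068,0,0,0,-0.157,0,-0.86,0.068,0,0,0,-0.157,0,-0.86,0.068,0,0,0,-0.157,0,-0.86,0.068,0,0,0,-0.157,0,-0.86,0.068,0,0,0,-0.157,0,-0.86,0.068,0,0,0,-0.157,0,0,0,0,0,0,0,0,0,0,0,0,0,0,0]'; python3 - <<'E'
from h import *
go(dk(-.119,.0736,.09),YAW+np.pi/2)
E
```

```text
time_s: 7.88
ee_pos: [0.5878, 0.248, 0.0925]
eef_rot: [3.134, -0.004, 1.451]
force: [20.7, 10.1, -5.6]
grip_width: 0.0143
shift [-0.17 -0.23  0.25] turn [ 0.007 -0.004 -0.001] alt 3.14 q [ 0.34  0.59  1.37  0.    1.17 -1.11] tcp [0.5878 0.248  0.0925] jaw 1.451 F [20.7 10.1 -5.6] g 0.0143 t 7.88
```

```bash
python3 -m inch '[0,0,0,0,0,0,0.4,0,0,0,0,0,0,0.4,0,0,0,0,0,0,0.4,0,0,-3.5,0,0,0,0.4,0,0,-3.5,0,0,0,0.4,0,0,-4,0,0,0,0.4,-3.7,1,0,0,0,0,0.4,-3.7,1,0,0,0,0,0.4,0,0,0,0,0,0,0.4]'; python3 - <<'E'
from h import *
np.set_printoptions(precision=4,suppress=True)
go(dk(-.0985,0,.085),YAW+np.pi/2)
c=snap('top');w=snap('wrist','w2.png');P=cloud(c)
m=(abs(P[...,2]-.124)<.004)&(P[...,1]>.2)&(P[...,1]<.34)&(P[...,0]>.5)&(P[...,0]<.70);print('peg',P[m].mean(0),m.sum())
for r in ctrl.place_of('wrist','fin_top')[:2]: print(r['score'],np.round(r['centre'],1),at_d(w,r['centre']),at_z(w,r['centre'],.11))
P=cloud(w); m=(abs(P[...,2]-.11)<.003)&(abs(P[...,1]-.17)<.04)&(abs(P[...,0]-.6)<.04);print('fin',P[m].mean(0),m.sum(),cv2.minAreaRect(P[m][:,:2].astype(np.float32)*1000))
E
```

```text
time_s: 9.0
ee_pos: [0.5963, 0.1688, 0.2016]
eef_rot: [-3.142, 0.0, 1.448]
force: [0.5, 1.3, -0.0]
grip_width: 0.0374
shift [ 0.23  0.04 11.66] turn [-0.     0.    -0.004] alt 3.138 q [ 0.22  0.46  1.31 -0.    1.37 -1.23] tcp [0.5963 0.1688 0.2016] jaw 1.448 F [ 0.5  1.3 -0. ] g 0.0374 t 9.0
peg [nan nan nan] 0
0.79 [274.8 216.1] [0.596  0.1709 0.1104] [0.5961 0.1709 0.11  ]
fin [0.5992 0.1716 0.1098] 621 ((608.2948608398438, 170.33135986328125), (12.536012649536133, 64.9471206665039), 81.10040283203125)<stdin>:5: RuntimeWarning: Mean of empty slice.
  ret = um.true_divide(
```

View pics/w2.png

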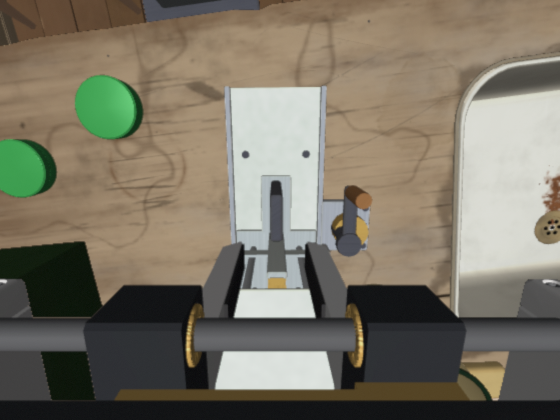

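The lever now points to the robot (peg at 363,200), so the cam is open. The fin is at (275,216). Grip it and pull.

```bash
python3 -m inch '[0.2,0,4,0,0,0,0.4,0,0,4,0,0,0,0.4,0,0,3.6,0,0,0,0.4,0,0,0,0,0,0,0,0,0,0,0,0,0,0,0,0,0,0,0,0,0,0,0,0,0,0,0,0,-2,0,0,0,0,0,0,-2,0,0,0,0,0,0,-2,0,0,0,0,0,0,-2,0,0,0,0,0,0,-2,0,0,0,0,0,0,-1.2,0,0,0,0,0,0,-0.4,0,0,0,0,0,0,-0.3,0,0,0,0,0,0,0,0,0,0,0,0]' 25; python3 - <<'E'
from h import *
go(dk(-.2125,0,.085),YAW+np.pi/2)
E
```

```text
shift [ -0.05 -11.28  11.64] turn [-0.    -0.    -0.001] alt 3.141 q [ 0.22  0.46  1.31  0.    1.37 -1.23] tcp [0.5959 0.1716 0.2014] jaw 1.451 F [ 0.3 -0.6  0.1] g 0.0375 t 9.15$: bad value
```

```bash
python3 -m inch '[0,0,4,0,0,0,0.4, 0,0,4,0,0,0,0.4, 0,0,3.6,0,0,0,0.4, 0,0,0,0,0,0,0, 0,0,0,0,0,0,0, 0,0,0,0,0,0,0, 0,0,0,0,0,0,0]' 25; python3 -m inch '[0,-2,0,0,0,0,0, 0,-2,0,0,0,0,0, 0,-2,0,0,0,0,0, 0,-2,0,0,0,0,0, 0,-1.8,0,0,0,0,0, 0,-1.2,0,0,0,0,0, 0,-0.4,0,0,0,0,0, 0,-0.3,0,0,0,0,0, 0,0,0,0,0,0,0]'; python3 - <<'E'
from h import *
go(dk(-.2125,0,.085),YAW+np.pi/2)
E
```

```text
time_s: 10.02
ee_pos: [0.5968, 0.1717, 0.0873]
eef_rot: [3.139, -0.002, 1.451]
force: [-0.4, 5.1, 7.2]
grip_width: 0.012
time_s: 11.15
ee_pos: [0.4826, 0.185, 0.0873]
eef_rot: [3.134, -0.002, 1.451]
force: [12.9, 0.2, -0.7]
grip_width: 0.0114
shift [-0.03  0.12  0.23] turn [ 0.007 -0.002 -0.001] alt 3.141 q [ 0.3   0.36  1.74 -0.    1.03 -1.15] tcp [0.4826 0.185  0.0873] jaw 1.451 F [12.9  0.2 -0.7] g 0.0114 t 11.15
```

```bash
python3 -m inch '[0,0,0,0,0,0,0.4, 0,0,0,0,0,0,0.4, 0,0,0,0,0,0,0.4, 0,0,-5,0,0,0,0.4, 0,0,-5,0,0,0,0.4, 0,0,-5,0,0,0,0.4, 0,3,-5,0,0,0,0.4, 0,3,-4,0,0,0,0.4, 0,3,0,0,0,0,0.4, 0,0,0,0,0,0,0.4]'; python3 - <<'E'
from h import *
np.set_printoptions(precision=4,suppress=True)
go(dk(-.12,0,.3),YAW+np.pi/2)
w=snap('wrist','w3.png')
for l in('fin_top','mouth','catch_left','rod_top','peg_top'):
    for r in ctrl.place_of('wrist',l)[:4]: print(l,round(r['score'],2),np.round(r['centre'],1),at_d(w,r['centre']),at_z(w,r['centre'],.127))
P=cloud(w)
m=(abs(P[...,2]-.126)<.003)&(abs(P[...,1]-.17)<.033)&(abs(P[...,0]-.575)<.033);print('plat',m.sum(),cv2.minEnclosingCircle(P[m][:,:2].astype(np.float32)*1000),P[m].mean(0))
m=(abs(P[...,2]-.147)<.004)&(abs(P[...,1]-.17)<.06)&(abs(P[...,0]-.575)<.06)
n,l,st,ce=cv2.connectedComponentsWithStats(m.astype(np.uint8))
for i in range(1,n):
    if st[i,4]>8: print('rod',st[i,4],P[l==i].mean(0))
m=(abs(P[...,2]-.11)<.003)&(abs(P[...,1]-.185)<.02)&(abs(P[...,0]-.48)<.04);print('fin',P[m].mean(0),m.sum(),cv2.minAreaRect(P[m][:,:2].astype(np.float32)*1000))
t=snap('top','t3.png');s=snap('side')
a=ctrl.place_of('top','mouth')[:2];b=ctrl.place_of('side','mouth')[:2];print(a,b,[at_z(t,r['centre'],.127) for r in a],[at_z(s,r['centre'],.127) for r in b])
E
```

```text
time_s: 12.4
ee_pos: [0.5701, 0.1737, 0.3244]
eef_rot: [-3.14, 0.001, 1.45]
force: [0.8, 0.8, -0.7]
grip_width: 0.0377
shift [0.06 0.56 2.44] turn [-0.001  0.001 -0.002] alt 3.14 q [ 0.23  0.35  1.18 -0.    1.61 -1.22] tcp [0.5701 0.1737 0.3244] jaw 1.45 F [ 0.8  0.8 -0.7] g 0.0377 t 12.4
fin_top 0.58 [274.7 119.6] [0.4807 0.1851 0.1101] [0.4815 0.185  0.127 ]
mouth 0.8 [276.9 198.3] [0.5755 0.1764 0.1263] [0.5753 0.1764 0.127 ]
catch_left 0.76 [300.1 201.2] [0.5817 0.2047 0.1306] [0.5825 0.2049 0.127 ]
rod_top 0.77 [302.7 229. ] [0.613  0.2035 0.1463] [0.6192 0.2046 0.127 ]
peg_top 0.75 [335.2 201.8] [0.5892 0.249  0.1242] [0.5885 0.2485 0.127 ]
peg_top 0.43 [274.5 251. ] [0.6909 0.1594 0.0081] [0.6448 0.165  0.127 ]
plat 1634 ((577.2508544921875, 173.94300842285156), 39.91530227661133) [0.5762 0.1745 0.1262]
rod 25 [0.5374 0.1778 0.1436]
rod 37 [0.5402 0.1461 0.1459]
rod 37 [0.5475 0.2105 0.1458]
rod 35 [0.5811 0.213  0.1439]
rod 27 [0.5729 0.1358 0.1438]
rod 36 [0.6117 0.2029 0.1458]
rod 33 [0.6045 0.1387 0.1459]
rod 38 [0.6147 0.1703 0.1438]
fin [0.4845 0.185  0.1098] 333 ((484.3739929199219, 185.0245819091797), (10.024349212646484, 43.920204162597656), 83.09293365478516)
[{'centre': [161.7, 211.2], 'score': 0.9}] [{'centre': [333.9, 288.9], 'score': 0.95}] [array([0.5723, 0.171 , 0.127 ])] [array([0.5836, 0.1791, 0.127 ])]
```

View pics/w3.png

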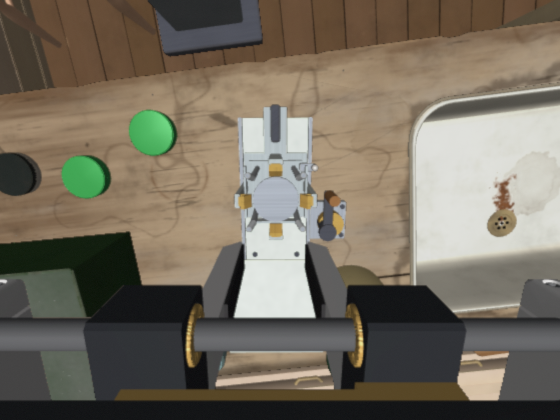

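Wrist view: the tray is fully out, with its platform at (275,198) and brass catches round it. The peg is clear at (335,200). The four rods average (0.576, 0.1745), which is the mouth I will use; dock prediction is (0.5757, 0.1735). Now to tin A.

```bash
python3 -m inch '[-4.6,-0.15,0,0,0,0,0.85, -4.6,-0.15,0,0,0,0,0.85, -4.6,-0.15,0,0,0,0,0.85, -4.6,-0.15,0,0,0,0,0.85, -4.6,-0.15,1,0,0,0,0.85, -4.6,-0.15,1,0,0,0,0.85, -4.6,-0.15,2,0,0,0,0.85, -4.6,-0.15,2,0,0,0,0.85, -4.6,-0.2,2,0,0,0,0.85, 0,0,0,0,0,0,0.85]'; cat >> h.py <<'E'
def tins(save=None):
    w=snap('wrist',save); P=cloud(w); M=(w['im'].max(-1)<70)&(abs(P[...,2]-.0215)<.005)&(w['d']>0)
    n,l,st,ce=cv2.connectedComponentsWithStats(M.astype(np.uint8))
    for i in range(1,n):
        if st[i,4]>200:
            q=P[l==i]; (x,y),r=cv2.minEnclosingCircle(q[:,:2].astype(np.float32)*1000); print('tin px',np.round(ce[i]),'circle',round(x),round(y),round(r,1),'z',round(q[:,2].mean(),4)); go([x/1e3,y/1e3,.012])
    return w
E
python3 - <<'E'
from h import *
w=tins('w4.png')
for r in ctrl.place_of('wrist','tin_1')[:4]: print(round(r['score'],2),np.round(r['centre']),at_z(w,r['centre'],0))
E
```

```text
time_s: 14.15
ee_pos: [0.5047, -0.2373, 0.2437]
eef_rot: [-3.139, -0.001, 1.448]
force: [-0.1, 0.5, -1.1]
grip_width: 0.08
tin px [203. 152.] circle 444 -322 33.3 z 0.0222
shift [-9.33 -5.07 23.29] turn [-0.001 -0.001  0.   ] alt -3.142 q [-0.5   0.29  1.44  0.    1.41 -1.95] tcp [ 0.5054 -0.236   0.2449] jaw 1.449 F [0.  0.4 0.5] g 0.0798 t 14.2
tin px [274. 193.] circle 508 -237 33.2 z 0.0222
shift [-0.12  0.28 23.29] turn [-0.001 -0.001  0.   ] alt -3.142 q [-0.5   0.29  1.44  0.    1.41 -1.95] tcp [ 0.5054 -0.236   0.2449] jaw 1.449 F [0.  0.4 0.5] g 0.0798 t 14.2
tin px [272. 274.] circle 621 -255 93.9 z 0.0214
shift [-0.47 11.77 23.28] turn [-0.001 -0.001  0.   ] alt -3.142 q [-0.5   0.29  1.44  0.    1.41 -1.95] tcp [ 0.5054 -0.236   0.2449] jaw 1.449 F [0.  0.4 0.5] g 0.0798 t 14.2
0.87 [205. 151.] [ 0.44200365 -0.32325755  0.        ]
0.84 [271. 188.] [ 0.50396631 -0.24144502  0.        ]
0.79 [356. 194.] [ 0.52612397 -0.12418221  0.        ]
0.72 [443. 148.] [ 0.47848483 -0.00476855  0.        ]
```

View pics/w4.png

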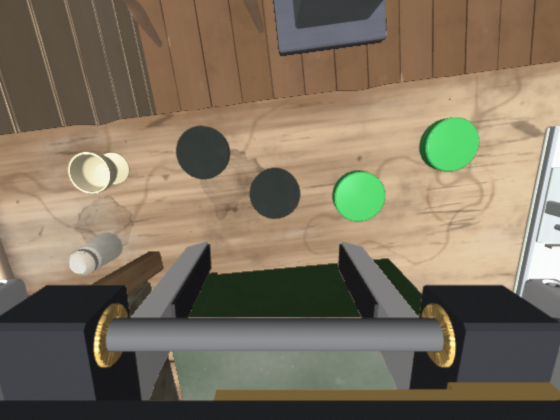

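Black tins are at (203,152) and (274,193), green look-alikes at (358,196) and (450,145). Descend on the one at (274,193).

```bash
python3 -c "
from h import *
print(np.round(np.array(ctrl.camera_params('wrist')['mount']),3))"
python3 -m inch '[-0.1,0.28,5,0,0,0,0.85, 0,0,5,0,0,0,0.85, 0,0,5,0,0,0,0.85, 0,0,4,0,0,0,0.85, 0,0,3,0,0,0,0.85, 0,0,1.3,0,0,0,0.85, 0,0,0,0,0,0,0.85, 0,0,0,0,0,0,0, 0,0,0,0,0,0,0, 0,0,0,0,0,0,0, 0,0,0,0,0,0,0]' 25
```

```text
[[ 1.     0.001 -0.001  0.   ]
 [-0.     0.967  0.254 -0.072]
 [ 0.001 -0.254  0.967 -0.179]
 [ 0.     0.     0.     1.   ]]
time_s: 15.62
ee_pos: [0.5092, -0.2368, 0.0137]
eef_rot: [3.14, 0.001, 1.451]
force: [-1.3, 2.2, 7.1]
grip_width: 0.0657
```

```bash
python3 -m inch '[0,0,-3,0,0,0,0, 0,0,-5,0,0,0,0, 0,0,-5,0,0,0,0, 0,0,-5,0,0,0,0, 4.6,0.2,0,0,0,0,0, 4.6,0.2,0,0,0,0,0, 4.6,0.2,0,0,0,0,0, 4.6,0.2,0,0,0,0,0, 4.6,0.2,0,0,0,0,0, 4.6,0.2,0,0,0,0,0, 4.6,0.2,0,0,0,0,0, 4.6,0.2,0,0,0,0,0, 4.6,0.2,0,0,0,0,0, 0,0,0,0,0,0,0]'; python3 - <<'E'
from h import *
go([.576,.1745,.152])
w=snap('wrist','w5.png');P=cloud(w); T=tool()
m=(abs(P[...,0]-T[0,3])<.05)&(abs(P[...,1]-T[1,3])<.05)&(P[...,2]>T[2,3]-.03)&(P[...,2]<T[2,3]+.05)&(w['d']>0)
q=P[m]; z=np.median(q[:,2][q[:,2]<T[2,3]+.015]);print('top z',z,'tcp',T[2,3]); k=abs(q[:,2]-z)<.003; print(cv2.minEnclosingCircle(q[k][:,:2].astype(np.float32)*1000))
print(q[k].mean(0), np.linalg.svd(q[k]-q[k].mean(0),full_matrices=False)[2][2])
E
```

```text
time_s: 17.38
ee_pos: [0.5756, 0.1748, 0.1923]
eef_rot: [-3.141, -0.0, 1.454]
force: [-0.3, -0.8, -1.2]
grip_width: 0.0653
shift [-0.03  0.04  4.03] turn [-0. -0.  0.] alt -3.142 q [ 0.23  0.43  1.38  0.    1.33 -1.22] tcp [0.5756 0.1748 0.1923] jaw 1.454 F [-0.3 -0.8 -1.2] g 0.0653 t 17.38
top z 0.20071420268917156 tcp 0.19233793929797174
((567.2525634765625, 176.52667236328125), 44.32677459716797)
[0.57281747 0.1754988  0.20072653] [-1.46210361e-03 -5.59388076e-04  9.99998775e-01]
```

The tin is held level, its top 8.5 mm above the TCP. Lower it onto the catch slopes, release and rise.

```bash
python3 -m inch '[0,0.05,2,0,0,0,0, 0,0,1,0,0,0,0, 0,0,0.7,0,0,0,0, 0,0,0.4,0,0,0,0, 0,0,0,0,0,0,0]'; python3 -m inch '[0,0,0,0,0,0,0.85, 0,0,0,0,0,0,0.85, 0,0,-1,0,0,0,0.85, 0,0,-3,0,0,0,0.85, 0,0,-4,0,0,0,0.3, 0,0,0,0,0,0,0]'; cat >> h.py <<'E'
def lid(zg,save=None):
    w=snap('wrist',save);P=cloud(w); C=np.array([.576,.1745])
    m=(np.hypot(P[...,0]-C[0],P[...,1]-C[1])<.04)&(abs(P[...,2]-zg)<.02)&(w['im'].max(-1)<90)&(w['d']>0)
    q=P[m]; print('lid n',m.sum(),'circ',np.round(cv2.minEnclosingCircle(q[:,:2].astype(np.float32)*1000)[0],1),np.round(cv2.minEnclosingCircle(q[:,:2].astype(np.float32)*1000)[1],1),'mean',q.mean(0),'nrm',np.linalg.svd(q-q.mean(0),full_matrices=False)[2][2]); return w
E
python3 - <<'E'
from h import *
go([.576,.1745,.1235]); lid(.159,'w6.png')
E
```

```text
time_s: 18.05
ee_pos: [0.5765, 0.1722, 0.1516]
eef_rot: [3.141, -0.0, 1.451]
force: [0.2, 0.9, -0.3]
grip_width: 0.0655
time_s: 18.8
ee_pos: [0.5774, 0.1725, 0.2355]
eef_rot: [3.136, -0.002, 1.451]
force: [-0.5, -0.1, -0.5]
grip_width: 0.0633
shift [ 0.16 -0.23 11.2 ] turn [ 0.006 -0.002 -0.   ] alt 3.142 q [ 0.23  0.4   1.32 -0.    1.42 -1.22] tcp [0.5774 0.1725 0.2355] jaw 1.451 F [-0.5 -0.1 -0.5] g 0.0633 t 18.8
lid n 4462 circ [576.3 173.7] 34.5 mean [0.57410094 0.17400125 0.15587742] nrm [0.05365624 0.1004045  0.99349884]
```

View pics/w6.png

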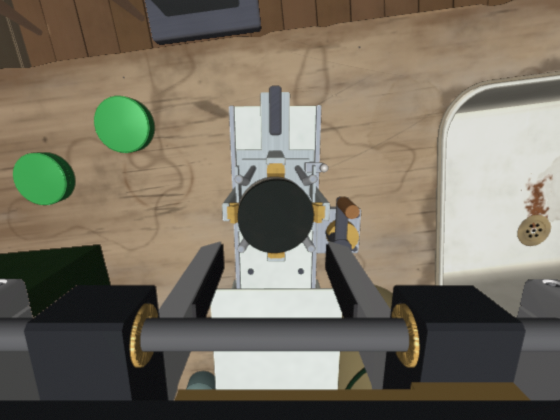

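The tin sits in the catches at (276,215) but is tilted about 6°, with the -y side high. I'll press the high side lightly first.

```bash
python3 -m inch '[-0.7,-0.45,0,0,0,0,0, 0,0,0,0,0,0,0, 0,0,3,0,0,0,0, 0,0,3,0,0,0,0, 0,0,1.2,0,0,0,0, 0,0,0.3,0,0,0,0, 0,0,0.2,0,0,0,0, 0,0,0.2,0,0,0,0, 0,0,0.2,0,0,0,0]'; python3 -m inch '[0,0,-3,0,0,0,0,0,0,-4,0,0,0,0,0,0,0,0,0,0,0]';python3 - <<'E'
from h import *
go([.576,.1745,.1235]); lid(.159)
E
```

```text
time_s: 19.98
ee_pos: [0.5713, 0.1659, 0.151]
eef_rot: [3.141, -0.0, 1.451]
force: [0.3, -0.6, -0.1]
grip_width: 0.0007
time_s: 20.35
ee_pos: [0.5721, 0.1662, 0.2235]
eef_rot: [3.137, -0.002, 1.451]
force: [0.7, -0.8, -0.4]
grip_width: 0.0004
shift [ 0.85  0.24 10.  ] turn [ 0.005 -0.002 -0.   ] alt 3.142 q [ 0.22  0.39  1.36  0.    1.39 -1.23] tcp [0.5721 0.1662 0.2235] jaw 1.451 F [ 0.7 -0.8 -0.4] g 0.0004 t 20.35
lid n 4071 circ [576.6 175.5] 34.1 mean [0.57103787 0.17679323 0.15069587] nrm [-0.01238633 -0.0380101   0.99920059]
```

Nearly level now. Press at centre.

```bash
python3 -m inch '[0.85,0.24,3,0,0,0,0, 0,0,3.6,0,0,0,0, 0,0,0.4,0,0,0,0, 0,0,0.4,0,0,0,0, 0,0,0.4,0,0,0,0, 0,0,0.4,0,0,0,0, 0,0,0.4,0,0,0,0, 0,0,0.4,0,0,0,0, 0,0,0.3,0,0,0,0, 0,0,0.3,0,0,0,0, 0,0,0.3,0,0,0,0, 0,0,0.1,0,0,0,0, 0,0,0,0,0,0,0]';python3 - <<'E'
from h import *
go([.576,.1745,.1235])
E
python3 -m inch '[0,0,-2,0,0,0,0,0,0,-4,0,0,0,0,0,0,-4,0,0,0,0,0,0,0,0,0,0,0]';python3 - <<'E'
from h import *
go([.576,.1745,.1235]); lid(.127,'w7.png')
E
```

```text
time_s: 22.02
ee_pos: [0.5745, 0.174, 0.1204]
eef_rot: [-3.141, -0.0, 1.451]
force: [1.0, -0.2, 2.5]
grip_width: 0.0006
shift [ 0.07  0.15 -0.31] turn [-0. -0.  0.] alt -3.142 q [ 0.23  0.49  1.46  0.    1.19 -1.22] tcp [0.5745 0.174  0.1204] jaw 1.451 F [ 1.  -0.2  2.5] g 0.0006 t 22.02
time_s: 22.52
ee_pos: [0.5751, 0.1742, 0.2233]
eef_rot: [3.138, -0.001, 1.451]
force: [0.4, 0.4, -0.9]
grip_width: 0.0006
shift [0.02 0.05 9.98] turn [ 0.004 -0.001 -0.   ] alt 3.142 q [ 0.23  0.4   1.35  0.    1.39 -1.22] tcp [0.5751 0.1742 0.2233] jaw 1.451 F [ 0.4  0.4 -0.9] g 0.0006 t 22.52
lid n 3682 circ [575.7 174.6] 39.7 mean [0.57449322 0.17551438 0.12699079] nrm [-3.62678497e-04 -4.20969637e-03  9.99991073e-01]
```

View pics/w7.png

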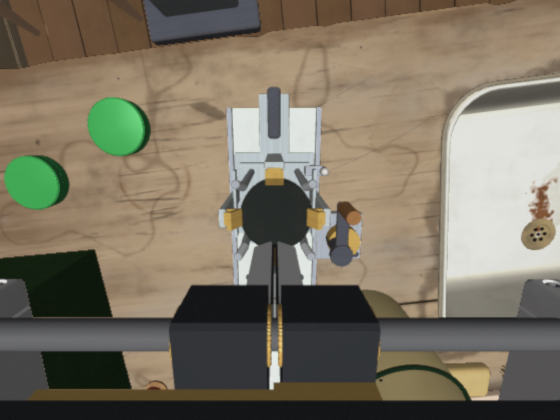

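The tin lies level at z 0.127 with the brass catches over its edge, at (233,218), (275,177) and (315,218). Now the second tin.

```bash
python3 -m inch '[-4.6,-0.65,-1,0,0,0,0.5, -4.6,-0.65,-1,0,0,0,0.85, -4.6,-0.65,0,0,0,0,0.85, -4.6,-0.65,0,0,0,0,0.85, -4.6,-0.65,0,0,0,0,0.85, -4.6,-0.65,0,0,0,0,0.85, -4.6,-0.65,0,0,0,0,0.85, -4.6,-0.65,0,0,0,0,0.85, -4.6,-0.65,0,0,0,0,0.85, -4.6,-0.65,0,0,0,0,0.85, -4.6,-0.65,0,0,0,0,0.85, 0,0,0,0,0,0,0.85]';python3 - <<'E'
from h import *
w=tins('w8.png')
for r in ctrl.place_of('wrist','tin_1')[:4]: print(round(r['score'],2),np.round(r['centre']),at_z(w,r['centre'],0))
E
```

```text
time_s: 24.08
ee_pos: [0.4416, -0.3216, 0.2385]
eef_rot: [-3.139, -0.002, 1.448]
force: [-0.1, -0.1, 0.0]
grip_width: 0.0802
tin px [273. 193.] circle 443 -323 33.3 z 0.0222
shift [-0.34  0.17 22.67] turn [-0.002 -0.002  0.   ] alt -3.142 q [-0.69  0.27  1.48  0.    1.39 -2.14] tcp [ 0.4422 -0.3203  0.2387] jaw 1.449 F [-0.6  0.9 -0.7] g 0.0796 t 24.12
tin px [312. 310.] circle 623 -288 64.5 z 0.0215
shift [ 5.34 17.58 22.64] turn [-0.002 -0.002  0.   ] alt -3.142 q [-0.69  0.27  1.48  0.    1.39 -2.14] tcp [ 0.4422 -0.3203  0.2387] jaw 1.449 F [-0.6  0.9 -0.7] g 0.0796 t 24.12
0.84 [506. 187.] [ 0.47796276 -0.00414405  0.        ]
0.82 [274. 188.] [ 0.43935206 -0.32148819  0.        ]
0.64 [418. 229.] [ 0.52445181 -0.12424332  0.        ]
```

```bash
python3 -m inch '[-0.25,0.17,5,0,0,0,0.85, 0,0,5,0,0,0,0.85, 0,0,5,0,0,0,0.85, 0,0,4,0,0,0,0.85, 0,0,2.4,0,0,0,0.85, 0,0,1.25,0,0,0,0.85, 0,0,0,0,0,0,0.85, 0,0,0,0,0,0,0, 0,0,0,0,0,0,0, 0,0,0,0,0,0,0, 0,0,0,0,0,0,0]' 30; python3 -m inch '[0,0,-3,0,0,0,0, 0,0,-5,0,0,0,0, 0,0,-5,0,0,0,0, 0,0,-5,0,0,0,0, 4.6,0.65,0,0,0,0,0, 4.6,0.65,0,0,0,0,0, 4.6,0.65,0,0,0,0,0, 4.6,0.65,0,0,0,0,0, 4.6,0.65,0,0,0,0,0, 4.6,0.65,0,0,0,0,0, 4.6,0.65,0,0,0,0,0, 4.6,0.65,0,0,0,0,0, 4.6,0.65,0,0,0,0,0, 4.6,0.65,0,0,0,0,0, 4.6,0.65,0,0,0,0,0, 0,0,0,0,0,0,0]'; cat >> h.py <<'E'
def held():
    go([.576,.1745,.152])
    w=snap('wrist');P=cloud(w); T=tool()
    m=(np.hypot(P[...,0]-T[0,3],P[...,1]-T[1,3])<.045)&(abs(P[...,2]-T[2,3])<.02)&(w['im'].max(-1)<60)&(w['d']>0)
    q=P[m]; z=np.median(q[:,2]); q=q[abs(q[:,2]-z)<.004]; print('held n',len(q),'top z',z, cv2.minEnclosingCircle(q[:,:2].astype(np.float32)*1000),np.linalg.svd(q-q.mean(0),full_matrices=False)[2][2])
E
python3 -c "
from h import *
held()"
```

```text
time_s: 25.55
ee_pos: [0.4449, -0.3229, 0.0149]
eef_rot: [3.14, 0.001, 1.451]
force: [0.5, 1.7, 6.4]
grip_width: 0.0649
time_s: 27.55
ee_pos: [0.5757, 0.1738, 0.1935]
eef_rot: [-3.141, -0.0, 1.454]
force: [-0.4, -0.2, -1.1]
grip_width: 0.0653
shift [0.08 0.02 4.15] turn [-0.001 -0.     0.   ] alt -3.142 q [ 0.23  0.42  1.38  0.    1.34 -1.22] tcp [0.5757 0.1738 0.1935] jaw 1.454 F [-0.4 -0.2 -1.1] g 0.0653 t 27.55
held n 9089 top z 0.20067394877975175 ((574.6393432617188, 174.18154907226562), 34.588951110839844) [-0.00564956 -0.0014278   0.99998302]
```

```bash
python3 -m inch '[0.08,0.1,2,0,0,0,0, 0,0,1.5,0,0,0,0, 0,0,0.4,0,0,0,0, 0,0,0.2,0,0,0,0, 0,0,0.2,0,0,0,0, 0,0,0,0,0,0,0]'; python3 -m inch '[0,0,0,0,0,0,0.8, 0,0,0,0,0,0,0.85, 0,0,0,0,0,0,0.85, 0,0,-1,0,0,0,0.85, 0,0,-3,0,0,0,0.85, 0,0,-4,0,0,0,0, 0,0,0,0,0,0,0, 0,0,0,0,0,0,0]'
python3 - <<'E'
from h import *
go([.576,.1745,.1235]); lid(.159)
E
```

```text
time_s: 28.35
ee_pos: [0.5771, 0.172, 0.1513]
eef_rot: [3.141, -0.0, 1.451]
force: [0.3, 1.7, -0.1]
grip_width: 0.0653
time_s: 29.35
ee_pos: [0.5768, 0.1719, 0.2307]
eef_rot: [-3.141, 0.0, 1.451]
force: [-0.0, -0.5, -0.9]
grip_width: 0.0531
shift [ 0.25 -0.1  10.72] turn [-0.  0. -0.] alt 3.142 q [ 0.23  0.4   1.33 -0.    1.41 -1.22] tcp [0.5768 0.1719 0.2307] jaw 1.451 F [-0.  -0.5 -0.9] g 0.0531 t 29.35
lid n 4682 circ [575.9 173.8] 34.5 mean [0.57412151 0.17432741 0.15574226] nrm [0.01483186 0.06776704 0.99759092]
```

```bash
python3 -m inch '[-0.8,-0.1,0,0,0,0,0, 0,0,0,0,0,0,0, 0,0,3,0,0,0,0, 0,0,3,0,0,0,0, 0,0,1.1,0,0,0,0, 0,0,0.3,0,0,0,0, 0,0,0.2,0,0,0,0, 0,0,0.2,0,0,0,0]'; python3 -m inch '[0,0,-3,0,0,0,0,0,0,-4,0,0,0,0,0,0,0,0,0,0,0]';python3 - <<'E'
from h import *
go([.576,.1745,.1235]); lid(.159)
E
```

```text
time_s: 30.4
ee_pos: [0.5756, 0.1641, 0.1541]
eef_rot: [3.14, -0.0, 1.451]
force: [0.2, -2.0, 4.0]
grip_width: 0.0005
time_s: 30.78
ee_pos: [0.5761, 0.1645, 0.2264]
eef_rot: [3.136, -0.002, 1.451]
force: [-0.3, -0.5, -0.3]
grip_width: 0.0007
shift [ 0.97 -0.19 10.29] turn [ 0.006 -0.002 -0.   ] alt 3.142 q [ 0.22  0.39  1.35  0.    1.39 -1.23] tcp [0.5761 0.1645 0.2264] jaw 1.451 F [-0.3 -0.5 -0.3] g 0.0007 t 30.77
lid n 4309 circ [576.6 174.5] 34.1 mean [0.57201344 0.17552659 0.15353879] nrm [ 0.00475205 -0.00106928  0.99998814]
```

Level. Press at centre to z 0.123.

```bash
python3 -m inch '[0.97,-0.1,3,0,0,0,0, 0,0,3.8,0,0,0,0, 0,0,0.4,0,0,0,0, 0,0,0.4,0,0,0,0, 0,0,0.4,0,0,0,0, 0,0,0.4,0,0,0,0, 0,0,0.4,0,0,0,0, 0,0,0.4,0,0,0,0, 0,0,0.4,0,0,0,0, 0,0,0.4,0,0,0,0, 0,0,0.2,0,0,0,0, 0,0,0.1,0,0,0,0, 0,0,0,0,0,0,0]'; python3 -m inch '[0,0,-2,0,0,0,0,0,0,-4,0,0,0,0,0,0,-4,0,0,0,0,0,0,0,0,0,0,0]';python3 - <<'E'
from h import *
go([.576,.1745,.1235]); lid(.127,'w9.png')
s=snap('side'); cv2.imwrite('pics/s9.png',cv2.resize(s['im'][230:360,240:400],(800,650),interpolation=2)[:600,:,::-1])
E
```

```text
time_s: 32.45
ee_pos: [0.5753, 0.174, 0.12]
eef_rot: [3.141, -0.0, 1.451]
force: [1.8, 0.8, 3.6]
grip_width: 0.0005
time_s: 32.95
ee_pos: [0.5758, 0.1741, 0.2226]
eef_rot: [3.138, -0.001, 1.451]
force: [0.7, -0.6, -0.6]
grip_width: 0.0004
shift [ 0.03 -0.02  9.91] turn [ 0.004 -0.001 -0.   ] alt 3.142 q [ 0.23  0.4   1.34 -0.    1.39 -1.22] tcp [0.5758 0.1741 0.2226] jaw 1.451 F [ 0.7 -0.6 -0.6] g 0.0004 t 32.95
lid n 3729 circ [575.6 174.5] 39.6 mean [0.57435599 0.17462667 0.12689284] nrm [-0.01103727  0.00459859  0.99992851]
```

View pics/w9.png

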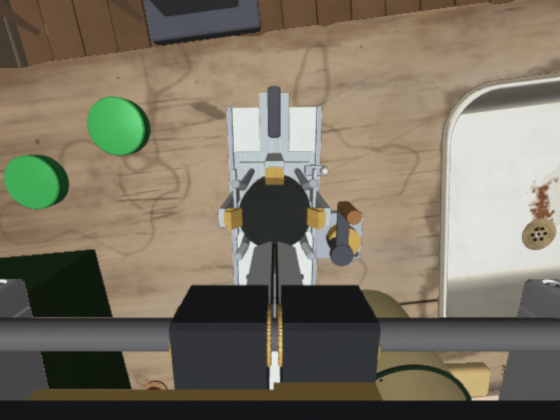

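The second tin is also level at 0.127 under the catches, at (233,217), (275,177) and (315,217). Now grip the fin and push the tray home.

```bash
python3 -m inch '[0,-4.7,0,0,0,0,0.4, 0,-4.7,0,0,0,0,0.4, 0,0,0,0,0,0,0.4, 0,0,5,0,0,0,0.4, 0,0,5,0,0,0,0.4, 0,0,3.5,0,0,0,0.4, 0,0,0,0,0,0,0.4, 0,0,0,0,0,0,0, 0,0,0,0,0,0,0, 0,0,0,0,0,0,0, 0,0,0,0,0,0,0]' 30; python3 -m inch '[0,1,0,0,0,0,0, 0,2,0,0,0,0,0, 0,2,0,0,0,0,0, 0,2,0,0,0,0,0, 0,2,0,0,0,0,0, 0,1.5,0,0,0,0,0, 0,0.6,0,0,0,0,0, 0,0.4,0,0,0,0,0, 0,0.2,0,0,0,0,0, 0,0,0,0,0,0,0]'; python3 - <<'E'
from h import *
go(dk(-.0985,0,.087),YAW+np.pi/2)
E
```

```text
time_s: 34.42
ee_pos: [0.4823, 0.185, 0.0859]
eef_rot: [3.14, -0.0, 1.451]
force: [-1.4, -3.1, 7.1]
grip_width: 0.0118
time_s: 35.67
ee_pos: [0.5981, 0.1716, 0.086]
eef_rot: [3.141, -0.001, 1.451]
force: [-2.6, 2.1, 7.1]
grip_width: 0.012
shift [-0.07 -0.1  -0.1 ] turn [ 0.001 -0.001 -0.001] alt 3.141 q [ 0.22  0.57  1.42  0.    1.15 -1.23] tcp [0.5981 0.1716 0.086 ] jaw 1.451 F [-2.6  2.1  7.1] g 0.012 t 35.67
```

```bash
python3 -m inch '[0,0.15,0,0,0,0,0, 0,0,0,0,0,0,0.4, 0,0,0,0,0,0,0.4, 0,0,-4,0,0,0,0.4, 0,0,-5,0,0,0,0.4, 3.7,-1,-2.5,0,0,0,0.4, 3.77,-0.95,0,0,0,0,0.4, 0,0,0,0,0,0,0.4]'; python3 - <<'E'
from h import *
go([.588,.248,.092],YAW+np.pi/2)
w=snap('wrist');P=cloud(w)
m=(abs(P[...,2]-.124)<.003)&(abs(P[...,1]-.248)<.02)&(abs(P[...,0]-.588)<.02);print('peg',P[m].mean(0),m.sum())
m=(abs(P[...,2]-.11)<.003)&(abs(P[...,1]-.17)<.02)&(abs(P[...,0]-.6)<.06);q=P[m]@np.column_stack([DX,DY]);print('fin dock x',(q-(O@np.column_stack([DX,DY]))).min(0),(q-(O@np.column_stack([DX,DY]))).max(0),m.sum())
E
```

```text
time_s: 36.67
ee_pos: [0.5885, 0.2495, 0.1998]
eef_rot: [3.142, -0.0, 1.454]
force: [0.3, -1.0, -0.8]
grip_width: 0.0376
shift [-0.16 -0.03 10.78] turn [ 0.    -0.     0.002] alt -3.14 q [ 0.34  0.51  1.25  0.    1.39 -1.11] tcp [0.5885 0.2495 0.1998] jaw 1.454 F [ 0.3 -1.  -0.8] g 0.0376 t 36.67
peg [0.58753766 0.24880257 0.12399257] 217
fin dock x [-0.12099974 -0.00663077] [-0.05230596  0.01055259] 643
```

```bash
python3 -m inch '[-0.1,-0.05,4,0,0,0,0.4, 0,0,4,0,0,0,0.4, 0,0,2.7,0,0,0,0.4, 0,0,0,0,0,0,0, 0,0,0,0,0,0,0, 0,0,0,0,0,0,0, 0,0,0,0,0,0,0]' 25; python3 -m inch '[0.876,0.07,0,0,0,0.16,0, 0.876,0.07,0,0,0,0.16,0, 0.876,0.07,0,0,0,0.16,0, 0.876,0.07,0,0,0,0.16,0, 0.876,0.07,0,0,0,0.16,0, 0.876,0.07,0,0,0,0.16,0, 0.876,0.07,0,0,0,0.16,0, 0.876,0.07,0,0,0,0.16,0, 0.876,0.07,0,0,0,0.16,0, 0.876,0.07,0,0,0,0.16,0, 0,0,0,0,0,0,0, 0,0,0,0,0,0,0]'; python3 - <<'E'
from h import *
go([.6486,.295,.092],YAW)
E
```

```text
time_s: 37.6
ee_pos: [0.5893, 0.2479, 0.0945]
eef_rot: [3.139, -0.003, 1.451]
force: [3.9, 9.3, -2.8]
grip_width: 0.0143
time_s: 39.1
ee_pos: [0.6453, 0.2934, 0.0935]
eef_rot: [3.134, 0.015, -0.147]
force: [-51.8, -15.3, 20.3]
grip_width: 0.0376
shift [ 0.3  -0.21  0.14] turn [ 0.007  0.015 -0.029] alt 3.113 q [0.37 0.76 1.09 0.   1.31 0.52] tcp [0.6453 0.2934 0.0935] jaw -0.147 F [-51.8 -15.3  20.3] g 0.0376 t 39.1
```

```bash
python3 -m inch '[-0.3,0,0,0,0,0,0.4, 0,0,0,0,0,0,0.4]'; python3 - <<'E'
from h import *
go([.6486,.295,.092],YAW)
w=snap('wrist','w10.png');t=snap('top')
for k in(w,t):
    P=cloud(k); m=(abs(P[...,2]-.1235)<.0035)&(abs(P[...,1]-.28)<.05)&(abs(P[...,0]-.62)<.06);print('peg',P[m].mean(0),m.sum())
E
```

```text
time_s: 39.35
ee_pos: [0.6439, 0.2936, 0.0935]
eef_rot: [3.135, 0.011, -0.148]
force: [-39.0, -14.5, 13.1]
grip_width: 0.0381
shift [ 0.45 -0.21  0.14] turn [ 0.006  0.011 -0.029] alt 3.112 q [0.38 0.76 1.1  0.   1.3  0.52] tcp [0.6439 0.2936 0.0935] jaw -0.148 F [-39.  -14.5  13.1] g 0.0381 t 39.35
peg [0.63860443 0.29878438 0.12372147] 910
peg [0.64008376 0.28495609 0.12271203] 15
```

View pics/w10.png

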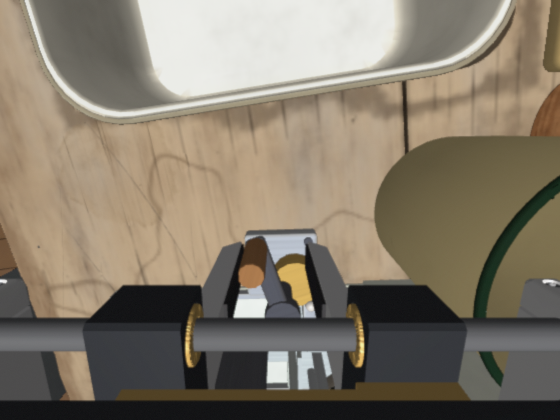

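The grip slackened. The peg lags against the robot-side finger at (252,275), and something resists. I'll back off, rise, and check the tray and lever.

```bash
python3 -m inch '[-0.6,0,0,0,0,0,0.5, 0.3,0,0,0,0,0,0.5, 0,0,-3,0,0,0,0.5, 0,0,-5,0,0,0,0.5, 0,2,-5,0,0,0,0.5, 0,2,0,0,0,0,0.5, 0,0,0,0,0,0,0.5]'; python3 - <<'E'
from h import *
go([.6486,.295,.092],YAW)
w=snap('wrist','w11.png'); P=cloud(w); B=np.column_stack([DX,DY]); D=P[...,:2]@B-(O@B)
m=(abs(P[...,2]-.1235)<.0035)&(abs(D[...,1]-.11)<.04)&(abs(D[...,0]+.09)<.06);print('peg',P[m].mean(0),D[m].mean(0),m.sum())
m=(abs(P[...,2]-.11)<.003)&(abs(D[...,1])<.008)&(abs(D[...,0]+.1)<.04);print('fin',np.percentile(D[m],[2,50,98],axis=0),m.sum())
E
```

```text
time_s: 40.33
ee_pos: [0.6399, 0.2547, 0.2242]
eef_rot: [-3.141, -0.002, -0.15]
force: [0.4, -0.1, -0.6]
grip_width: 0.0469
shift [ 0.24 -4.1  13.22] turn [-0.001 -0.002 -0.032] alt 3.11 q [ 0.33  0.61  1.03 -0.    1.5   0.48] tcp [0.6399 0.2547 0.2242] jaw -0.15 F [ 0.4 -0.1 -0.6] g 0.0469 t 40.33Traceback (most recent call last):
  File "<stdin>", line 3, in <module>
ValueError: matmul: Input operand 1 has a mismatch in its core dimension 0, with gufunc signature (n?,k),(k,m?)->(n?,m?) (size 3 is different from 2)
```

View pics/w11.png

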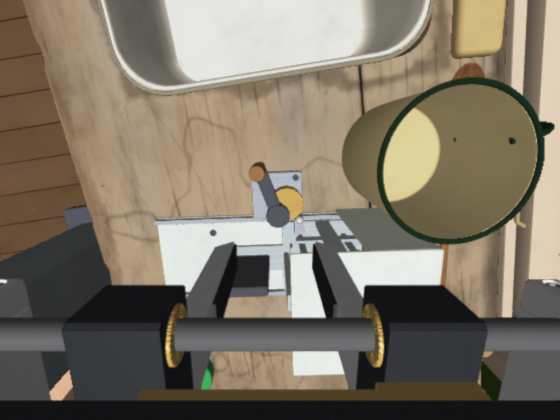

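```bash
python3 - <<'E'
from h import *
np.set_printoptions(precision=4,suppress=True)
B=np.column_stack([DX,DY])
for n in('wrist','top','side'):
    w=snap(n); P=cloud(w);  D=(P-O)@B
    m=(abs(P[...,2]-.1235)<.0035)&(abs(D[...,1]-.11)<.04)&(abs(D[...,0]+.09)<.06);print(n,'peg',P[m].mean(0),D[m].mean(0),m.sum())
    m=(abs(P[...,2]-.11)<.003)&(abs(D[...,1])<.012)&(abs(D[...,0]+.1)<.05)&(w['im'].max(-1)<80);print('fin',np.percentile(D[m],[2,50,98],axis=0),m.sum())
E
```

```text
wrist peg [0.6311 0.2962 0.1238] [-0.0794  0.1283] 204
fin [[-0.1128  0.0039]
 [-0.0916  0.0066]
 [-0.0746  0.0075]] 68
top peg [nan nan nan] [nan nan] 0
fin [[-0.1113 -0.008 ]
 [-0.0931 -0.007 ]
 [-0.0817 -0.0069]] 8
side peg [0.6304 0.2967 0.1243] [-0.0802  0.1287] 25<stdin>:6: RuntimeWarning: Mean of empty slice.
  ret = um.true_divide(
Traceback (most recent call last):
IndexError: index -1 is out of bounds for axis 0 with size 0
```

Peg is at (0.631, 0.2965), i.e. cam about 1.29 rad, and the fin is near its home position. I'll regrip the peg and finish in small steps, watching the force.

```bash
python3 -m inch '[0,0,0,0,0,-0.155,0.5, 0,0,0,0,0,-0.155,0.5, 0,0,0,0,0,0,0.5]'; python3 - <<'E'
from h import *
go([.631,.2964,.096])
E
```

```text
time_s: 40.9
ee_pos: [0.6392, 0.2563, 0.2224]
eef_rot: [3.142, 0.001, 0.161]
force: [-0.1, -0.9, -0.0]
grip_width: 0.047
shift [-0.16 -4.09 12.64] turn [0.    0.001 0.   ] alt -3.142 q [0.33 0.62 1.03 0.   1.5  0.17] tcp [0.6392 0.2563 0.2224] jaw 0.161 F [-0.1 -0.9 -0. ] g 0.047 t 40.9
```

```bash
python3 -m inch '[-0.16,-4.1,0,0,0,0,0.5, 0,0,5,0,0,0,0.5, 0,0,4,0,0,0,0.5, 0,0,3.5,0,0,0,0.5, 0,0,0,0,0,0,0.5]'; python3 -m inch '[0,0,0,0,0,0,0, 0,0,0,0,0,0,0, 0,0,0,0,0,0,0, 0,0,0,0,0,0,0]' 25; python3 -m inch '[0.275,0.007,0,0,0,0.05,0, 0.275,0.007,0,0,0,0.05,0, 0,0,0,0,0,0,0, 0,0,0,0,0,0,0]'; python3 -c "
from h import *
go([.6486,.295,.092],YAW)"
```

```text
time_s: 41.52
ee_pos: [0.6299, 0.2957, 0.095]
eef_rot: [3.14, 0.005, 0.158]
force: [1.0, -0.3, 0.8]
grip_width: 0.047
time_s: 42.02
ee_pos: [0.6309, 0.2961, 0.0988]
eef_rot: [-3.141, 0.0, 0.161]
force: [-4.8, -0.4, 4.2]
grip_width: 0.0142
time_s: 42.52
ee_pos: [0.6367, 0.2969, 0.0988]
eef_rot: [-3.141, -0.001, 0.062]
force: [-3.3, -0.6, 5.0]
grip_width: 0.0145
shift [1.18 0.26 0.68] turn [-0.001 -0.001  0.18 ] alt -2.961 q [0.38 0.73 1.13 0.   1.28 0.32] tcp [0.6367 0.2969 0.0988] jaw 0.062 F [-3.3 -0.6  5. ] g 0.0145 t 42.52
```

```bash
python3 -m inch '[0.275,0.007,0,0,0,0.05,0, 0.275,0.007,0,0,0,0.05,0, 0,0,0,0,0,0,0]'; python3 -m inch '[0.22,0.005,0,0,0,0.04,0, 0.22,0.005,0,0,0,0.04,0, 0,0,0,0,0,0,0, 0,0,0,0,0,0,0]'; python3 -c "
from h import *
go([.6486,.295,.092],YAW)"
```

```text
time_s: 42.9
ee_pos: [0.6407, 0.2975, 0.0987]
eef_rot: [-3.141, 0.003, -0.038]
force: [-13.4, 2.1, 9.8]
grip_width: 0.0144
time_s: 43.4
ee_pos: [0.6457, 0.2972, 0.0988]
eef_rot: [-3.141, 0.001, -0.117]
force: [-9.1, 3.6, 6.6]
grip_width: 0.0144
shift [0.32 0.18 0.68] turn [-0.001  0.001  0.001] alt -3.14 q [0.38 0.75 1.09 0.   1.3  0.5 ] tcp [0.6457 0.2972 0.0988] jaw -0.117 F [-9.1  3.6  6.6] g 0.0144 t 43.4
```

```bash
python3 -m inch '[0.2,0.005,0,0,0,0.03,0, 0,0,0,0,0,0,0, 0,0,0,0,0,0,0]'; python3 -m inch '[0.15,0.005,0,0,0,0.0,0, 0,0,0,0,0,0,0, 0,0,0,0,0,0,0]'
```

```text
time_s: 43.78
ee_pos: [0.6473, 0.2971, 0.0988]
eef_rot: [-3.141, 0.002, -0.147]
force: [-12.7, 3.2, 7.9]
grip_width: 0.0142
time_s: 44.15
ee_pos: [0.6485, 0.2968, 0.0988]
eef_rot: [-3.141, 0.003, -0.147]
force: [-15.1, 3.1, 9.0]
grip_width: 0.0143
```

```bash
python3 -m inch '[0.2,0.005,0,0,0,0,0, 0,0,0,0,0,0,0, 0,0,0,0,0,0,0]';python3 -m inch '[0.2,0.005,0,0,0,0,0, 0,0,0,0,0,0,0, 0,0,0,0,0,0,0]'; python3 -c "
from h import *
w=snap('wrist');P=cloud(w); B=np.column_stack([DX,DY]); D=(P-O)@B
m=(abs(P[...,2]-.1235)<.0035)&(abs(D[...,1]-.13)<.02)&(abs(D[...,0]+.07)<.02)&(w['im'][...,0]>w['im'][...,2]+40);print('peg',P[m].mean(0),m.sum())"
```

```text
time_s: 44.52
ee_pos: [0.6488, 0.2969, 0.0987]
eef_rot: [3.141, 0.007, -0.147]
force: [-27.2, 3.0, 14.9]
grip_width: 0.0143
time_s: 44.9
ee_pos: [0.6492, 0.297, 0.0986]
eef_rot: [3.14, 0.011, -0.146]
force: [-40.3, 2.8, 18.7]
grip_width: 0.0146
peg [0.64988938 0.29766156 0.12404073] 499
```

The stop is reached at x 0.649: force rises 13 N per 2 mm with no travel. Relax, release, withdraw and check.

```bash
python3 -m inch '[-0.3,0,0,0,0,0,0, 0,0,0,0,0,0,0.4, 0,0,0,0,0,0,0.4, 0,0,0,0,0,0,0.4, 0,0,-3,0,0,0,0.4, 0,0,-5,0,0,0,0.4, 0,0,-5,0,0,0,0.4, -1,3,-3,0,0,0,0.4, -3,3,0,0,0,0,0.4, -3,3,0,0,0,0,0.4, 0,0,0,0,0,0,0.4]'; python3 - <<'E'
from h import *
np.set_printoptions(precision=4,suppress=True)
go([.6,.2,.3]); B=np.column_stack([DX,DY])
w=snap('wrist','w12.png'); P=cloud(w);  D=(P-O)@B
m=(abs(P[...,2]-.1235)<.0035)&(abs(D[...,1]-.13)<.03)&(abs(D[...,0]+.07)<.03);print('peg',P[m].mean(0),D[m].mean(0),m.sum())
m=(abs(P[...,2]-.11)<.003)&(abs(D[...,1])<.015)&(abs(D[...,0]+.1)<.045)&(w['im'].max(-1)<80);print('fin',np.percentile(D[m],[2,50,98],axis=0),m.sum())
for l in('fin_top','peg_top'):
    for r in ctrl.place_of('wrist',l)[:2]: p=at_d(w,r['centre']); print(l,round(r['score'],2),p,(p-O)@B)
s=snap('side');t=snap('top')
cv2.imwrite('pics/f.png',np.hstack([cv2.resize(s['im'][230:370,230:370],(400,400),interpolation=2),cv2.resize(t['im'][120:270,90:240],(400,400),interpolation=2)])[:,:,::-1])
E
```

```text
time_s: 46.32
ee_pos: [0.5671, 0.2155, 0.2586]
eef_rot: [3.142, -0.0, -0.15]
force: [1.1, 0.5, -0.2]
grip_width: 0.0376
shift [ 3.48  1.04 -4.14] turn [ 0. -0. -0.] alt 3.142 q [ 0.3   0.4   1.27 -0.    1.48  0.45] tcp [0.5671 0.2155 0.2586] jaw -0.15 F [ 1.1  0.5 -0.2] g 0.0376 t 46.33
peg [0.649  0.2968 0.1238] [-0.0617  0.131 ] 190
fin [[-0.1132  0.0054]
 [-0.0931  0.0067]
 [-0.0736  0.0074]] 47
fin_top 0.55 [0.6029 0.1764 0.1092] [-0.0933  0.006 ]
peg_top 0.6 [0.6517 0.297  0.124 ] [-0.0591  0.1315]
```

View pics/w12.png

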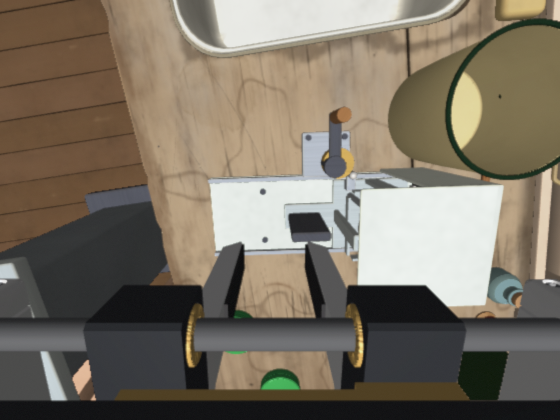

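View pics/f.png

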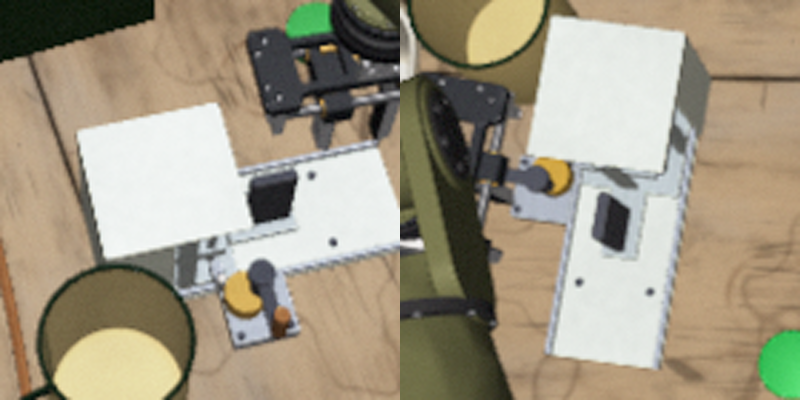

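The lever lies full left against its stop: the peg is at dock x -0.062, y 0.131. The fin is at -0.093, which means the tray is home to within about 1 mm. The robot is clear of everything. Handing in.

```bash
python3 -c "
from h import *
print(ctrl.hand_in())"
```

```text
the job is handed in; nothing more can be done
None
```

The dispenser is refilled with both black-lidded tins and shut, and I handed the job in at about 46 s of the 210 s allowed. Only two tins were on the worktop. I left the green look-alikes, salt shaker and egg cup alone.

**What I did:** I turned the cam lever back and pulled the tray to its stop. I set each tin on the catches, levelled it with a light off-centre press and pressed it flat below the catches. Then I pushed the tray home, turned the lever its full quarter turn to the stop and withdrew.

**Last checks:**
- **Tins:** each lid lay level at z 0.127 m with the catches over its edge. I could not see them again once the tray was under the hood.
- **Tray:** the fin read 93 mm in front of the dock origin, against 92.5 mm when home, so the tray is tight to within about 1 mm.
- **Cam:** the peg is straight left of the cam axis, and the lever would go no further.

**What went wrong or disagreed:**
- **Tilt:** both tins first came to rest tilted on the catches, by about 6° and 4°; the light press corrected this.
- **Press depth:** I pressed about 1.5 to 2 mm deeper than the 2 to 5 mm asked. Both tins still sprang back to 0.127 m.
- **Lever force:** the fingers opened on the peg on the first try at shutting the lever. The wrist force was 52 N when that move ended. I regripped and finished in small steps, ending with a 40 N reading against the stop. That wrist force is well under its 120 N limit. I think the load was on the fingers, but I did not confirm that none of it was on the gripper's body, which has a 40 N limit.

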